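Press the dice tray's cover home and slip the long stick out

ROBOT

A 6-joint arm with a two-finger parallel gripper is mounted at the origin on the work surface. World frame = base frame: x ahead of the robot, y to its left, z up, the work surface at z = 0. Lengths are in m, angles in rad, forces in N, time in s.
With the tool pointing down it reaches from about 0.375 to 0.975 m from the base axis. Payload 3.8 kg.
Tool frame: the origin (TCP) lies midway between the tips of the shut fingers; the grasp point (between the pads) lies 19 mm behind it; z points along the fingers, y is the direction in which the jaws open and shut (so a half turn about z gives the same grasp; the last joint's range is limited). The gripper opens to 85 mm and grips with 20 to 120 N. Pads are 22 mm wide; open, the fingers measure 114 mm over their backs; the gripper's body (76 mm by 85 mm) begins 54 mm behind the grasp point. The pads swing forward as they close: fully open they stand 13 mm farther back than shut.
Start: joints at [1.199, 0.264, 1.604, -0, 1.274, -0.037], TCP at [0.222, 0.638, 0.193] pointing down, gripper open.
Joint ranges: [-2.63, 2.63], [-0.94, 2.18], [0.31, 2.57], [-1.31, 4.45], [0, 2.66], [-2.55, 2.55]. Speed limits (rad/s): [2.57, 2.57, 3.14, 3.14, 3.14, 3.14].

INTERFACE

Orientations are given as a rotation vector (axis times angle).
In Python, from workcell import bot gives the robot as it stands.
- The arm moves only by the tool arm_command, never from a script. Its argument "targets" is text: rows parted by semicolons, each of 7 numbers parted by spaces: the shift along the tool's x, y, z in mm, then the turn, a rotation vector about the tool's x, y, z in degrees, then the opening, from 0 (shut) to 1 (fully open). A call has 1 to 10 rows; each row is the pose to reach, as a shift and turn from the pose commanded when the call began, along the tool's axes at that moment; what a row does not reach only later rows make up. A row lasts 1/12 s, in which the tool goes at most 41.7 mm and 7.16 degrees, less where a joint would pass 70% of its speed; a pose out of reach is approached as far as the arm can. A call with a gripper value outside its range is refused whole. The fingers move at their own pace and stop on an object; "newtons" is the grip in N (left out, the last holds). Time passes only in rows, so rows that repeat a pose let the fingers close. It gives the time, the measured TCP pose, the force and the opening at its end, in the units of the state.
- bot.read_state(): the state, without advancing time (a new reading comes with each control period).
- bot.read_camera(name): name is "scene" or "top" or "wrist"; returns (picture, depth): 480x640x3 uint8, blue, green, red; 480x640 float32, m along the optical axis (not along the pixel's ray), 0 where there is no reading.
- bot.camera_params(name): a dict with "fov_y" (degrees; the focal length in pixels is half the picture's height over the tangent of half this angle, whatever the lens; pixels are square), "cx", "cy" (the principal point, pixels), "xyz" and "rotation" of the camera in the world; the wrist camera has in their place "T_tool_cam" (4x4, takes a point from camera to tool coordinates, whose origin is the TCP and whose axes are the flange's). Camera axes: x right, y up, looking along -z (the intrinsics and any distortion apply to the point x, -y, -z); pixel columns grow to the right and rows downward; lengths in m; the calibration is good to about 2 mm. A picture is of the moment at which its call begins: read the wrist's pose just before it. camera_params takes no time and is no camera call.
- bot.finish_job(): hands the job in, once; it reports no verdict.
The state is a dict: "time": time; "q": joint angles; "joint_vel": joint speeds; "joint_torque": joint torques, N m; "tool_pos": TCP position; "tcp_rot": TCP orientation; "wrist_force": force on the tool from outside, world axes, zero at the start; "torque": the same for the moment, N m; "width": opening from 0.0 (shut) to 1.0 (fully open).
Only numpy, scipy, OpenCV 4.12 (cv2) and the standard library are available. Lean on these libraries where they do the work, as an engineer would, in place of code of your own. Each camera call takes 0.05 s, during which the arm holds its last target.

TASK

The cover on the closed end of the bamboo dice tray stands a little proud: press it down until it is fully home, and only then bring the long wooden measuring stick out of the tray, tilting it up and slipping it out through the opening that is shorter than the stick, so that the cover stays fully seated. Finish while still holding the stick still in the gripper, the whole of it at least 3 cm above the tray and its cover, touching nothing else; do not put it down. Leave the dice in the tray and everything else on the table where it is.

Things in the scene. Friction and masses are not known exactly. Their poses are not given: they have to be found in the camera images.
- tray: Bamboo dice tray, fixed, outside 250 (x) x 180 (y) x 74 mm high, walls 10, floor 8 mm thick (inside 230 x 160, 66 deep). Origin: centre of its underside, on the table; x runs along it to the open end, z up. The cover roofs it from x = -125 to -30 mm; the opening in the top is x = -30 to +115 mm (145 mm), full inside width. Two ribs, 8 thick, 20 mm high above its floor, cross it at x = -60 and +60.
- cover (a joint): How far the flat press-on cover has been pushed down, m: 0 = fully raised (8 mm proud of the tray's rim), 0.008 = fully home on the rim. It slides straight down only, cannot be lifted past 0, and a stiff friction fit (about 8 N either way) holds it where it is left. Starts 5 to 8 mm proud.
- cover_top (a point): Centre of the wooden cover's flat top face; the cover is 95 mm (tray x) x 180 mm (tray y) and 8 mm thick. Home, this point is 82 mm above the table and the cover's underside 74 mm. Axes as the tray's.
- stick_mid (a point): Centre of the straight wooden measuring stick, 220 mm long, 22 wide, 14 tall, about 50 g, loose. It lies on the ribs roughly along the tray (underside 28, centre 35 mm above the table), about 80 mm of it under the cover, with about 5 mm free at each end. x along the stick to the open end, y across its width, z up.
- stick_open_end (a point): Centre of the stick's end face at the tray's open end, 110 mm from its middle.
- stick_covered_end (a point): Centre of the stick's end face that starts under the cover, 110 mm from its middle.
- die1: Black die, 16 mm cube, loose on the floor of the tray in a corner of the open end. Origin: centre of its underside. To be left.
- die2: Second black die, 16 mm, in the other corner of the open end. Origin: centre of its underside. To be left.
- dispenser: Empty stainless push-pump dispenser, 68 mm diameter, 178 mm high, standing on one side of the tray. Origin: centre of its underside. To be left.
- timer: White plastic timer with a small toggle, 60 x 75 x 53 mm high with the toggle, lying on the other side of the tray from the dispenser. Origin: centre of its underside. To be left.
- saucer: White porcelain saucer, 120 mm diameter, 16 mm high, near the right edge of the table. Origin: centre of its underside. To be left.
- checker0: Lowest of a stack of three white plastic checkers near the left edge, each 36 mm diameter, 9 mm high. Origin: centre of its underside. To be left.
- checker1: Middle checker of the stack. Origin: centre of its underside.
- checker2: Top checker of the stack. Origin: centre of its underside.
Mind the look-alikes: they are no part of the job. Of the things shaped like the part that bears stick_mid, the wooden one is meant. What is shaped like the dispenser but yellow is not meant.

How it is judged:
On the way, in this order (a step that is already met when the one before it is completed fails the run):
1. the cover is pressed fully home while the stick still lies in the tray (value of joint cover above 0.0065 m and height (world z) of each of stick_open_end, stick_covered_end below 0.06 m), for 0.2 s.
2. the stick, tilted, stands up out of the opening with its other end still below the rim (value of joint cover above 0.0065 m and height (world z) of stick_open_end above 0.082 m and height (world z) of stick_covered_end below 0.074 m), for 0.1 s.
At the end, for the whole second after the job is handed in: The cover is home (joint above 6.5 mm of 8), both stick ends (centres) are more than 106 mm above the table, the fingers grip the stick (over 2 N), the stick touches neither tray, cover, dispenser nor timer, and moves slower than 40 mm/s (value of joint cover above 0.0065 m and height (world z) of each of stick_open_end, stick_covered_end above 0.106 m and contact force between the fingers and stick above 2 N and contact force between stick and tray below 0.1 N and contact force between stick and dispenser below 0.1 N and contact force between stick and timer below 0.1 N and linear speed of stick below 0.04 m/s); the arm keeps its last pose, push and grip.
It fails at once if a die is displaced by more than 40 mm (distance of any of die1, die2 from where it was at the start of the episode above 0.04 m).
It fails at once if dispenser, timer, saucer or a checker is displaced by more than 40 mm (distance of any of dispenser, timer, saucer, checker0, checker1, checker2 from where it was at the start of the episode above 0.04 m).
It also fails if it takes over 48 s, if anything falls off the work surface, if the arm or the gripper's body presses on something with over 40 N, if the wrist force passes 120 N, or if a joint passes its speed limit or range.

## Working session

There is one attempt and no reset: what is moved stays moved. The work goes in short steps, Python scripts to look and compute and a tool call to move; the robot and the scene stay as the last step left them, time stands still between calls to the robot, and variables do not carry over. Pictures are saved under pics/ and viewed, and the job is handed in when it is done.

Besides the shell and the picture viewer there is one more tool, called after "Emit:" as name(argument=value, ...) on one line, values as JSON. arm_command: Moves the arm, as the interface text tells. Its arguments: {"type":"object","properties":{"targets":{"type":"string"},"newtons":{"type":"number"}},"required":["targets"]}

```bash
ls; mkdir -p pics; python3 - <<'E'
from workcell import bot
import cv2,numpy as np
print(bot.read_state())
for n in ["scene","top"]:
    im,d=bot.read_camera(n); cv2.imwrite(f"pics/{n}0.png",im); np.savez(f"{n}0.npz",im=im,d=d)
    print(n,bot.camera_params(n))
print(bot.camera_params("wrist"))
E
```

```text
pics
{'time': 0.0, 'q': array([ 1.19910217e+00,  2.64758712e-01,  1.60538358e+00, -1.40441464e-06,
        1.27369274e+00, -3.69093542e-02]), 'joint_vel': array([-0.00047895,  0.00016935,  0.00023194, -0.00068844,  0.00129243,
       -0.00017264]), 'joint_torque': array([-6.49980084e-04, -5.15100861e+01, -3.67320800e+01, -7.16321688e-05,
        1.29445075e-02, -1.14769676e-05]), 'tool_pos': array([0.22149276, 0.63675882, 0.1920532 ]), 'tcp_rot': array([-0.52334977, -3.09723223,  0.003449  ]), 'wrist_force': array([-0.3339327 ,  0.50700254,  0.30468247]), 'torque': array([ 0.00088672, -0.00103045,  0.03346307]), 'width': 1.0027850538793661}
scene {'fov_y': 53.086371792544426, 'cx': 311.8327936597531, 'cy': 243.51199801225994, 'xyz': array([1.40523955, 0.17169841, 1.27511405]), 'rotation': array([0.48363915, 0.55552785, 1.66260387])}
top {'fov_y': 50.44213453336934, 'cx': 316.21664844867155, 'cy': 242.99443466046833, 'xyz': array([0.28188533, 0.04966682, 1.32959831]), 'rotation': array([ 0.16214368, -0.16197062, -1.56158496])}
{'fov_y': 68.44344283309292, 'cx': 325.34546158689824, 'cy': 236.62618002436153, 'T_tool_cam': array([[ 6.18461935e-04,  9.50198282e-01,  3.11645378e-01,
         8.06935007e-02],
       [ 9.99999800e-01, -5.46052492e-04, -3.19605803e-04,
         1.47304132e-05],
       [-1.33514150e-04,  3.11645514e-01, -9.50198430e-01,
        -1.79243355e-01],
       [ 0.00000000e+00,  0.00000000e+00,  0.00000000e+00,
         1.00000000e+00]])}
```

View pics/top0.png

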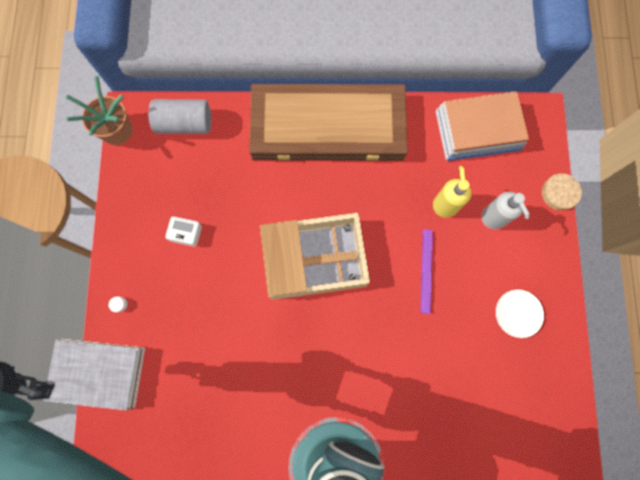

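View pics/scene0.png

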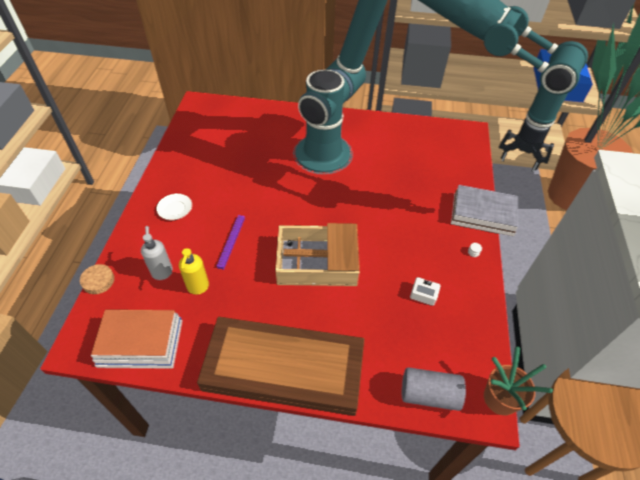

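The top view shows these candidates:
- **Wooden stick:** in the tray at about (330,257). This is the one I want.
- **Purple stick:** on the table at (427,270), a look-alike.
- **Dispensers:** steel at (505,210) is the real one; yellow at (452,197) is the look-alike.

The cover is at (285,260). Next I'll check a close crop and measure.

```bash
cat > h.py <<'E'
import numpy as np,cv2
from scipy.spatial.transform import Rotation as R
from workcell import bot
def cloud(name,d,pose=None):
    p=bot.camera_params(name); f=240/np.tan(np.radians(p['fov_y'])/2)
    v,u=np.mgrid[0:480,0:640]
    P=np.stack([(u-p['cx'])/f*d,-(v-p['cy'])/f*d,-d],-1)
    if name=='wrist':
        T=p['T_tool_cam']; P=P@T[:3,:3].T+T[:3,3]
        return P@R.from_rotvec(pose[1]).as_matrix().T+pose[0]
    return P@R.from_rotvec(p['rotation']).as_matrix().T+p['xyz']
E
python3 - <<'E'
from h import *
z=np.load('top0.npz'); im,d=z['im'],z['d']; P=cloud('top',d)
print({k:v for k,v in bot.camera_params('top').items() if k not in('xyz','rotation')})
for u,v in [(285,260),(275,240),(300,280),(330,257),(352,255),(310,258),(320,240),(348,230),(355,275),(200,300),(400,350),(400,200),(265,250),(366,250),(183,231),(118,304),(520,313)]:
    print(u,v,P[v,u].round(4))
c=cv2.resize(im[200:310,250:380],None,fx=6,fy=5); c=cv2.resize(im[200:310,250:380],None,fx=5,fy=5,interpolation=2)
cv2.imwrite('pics/crop.png',c)
E
```

```text
{'fov_y': 50.44213453336934, 'cx': 316.21664844867155, 'cy': 242.99443466046833}
285 260 [0.4986 0.1272 0.0892]
275 240 [0.5491 0.1529 0.0888]
300 280 [0.4497 0.0898 0.0837]
330 257 [0.5146 0.0148 0.0442]
352 255 [ 0.521  -0.042   0.0387]
310 258 [0.5126 0.0661 0.0399]
320 240 [0.5667 0.0402 0.0088]
348 230 [ 0.5925 -0.0338  0.016 ]
355 275 [ 0.4713 -0.0503  0.023 ]
200 300 [ 0.4081  0.3534 -0.0038]
400 350 [ 0.2819 -0.1645  0.0005]
400 200 [ 0.6815 -0.1774 -0.0038]
265 250 [0.5238 0.1773 0.0882]
366 250 [ 0.541  -0.0818  0.0039]
183 231 [0.584  0.3979 0.0349]
118 304 [0.3939 0.5527 0.0324]
520 313 [ 3.767e-01 -4.785e-01 -1.000e-04]
```

View pics/crop.png

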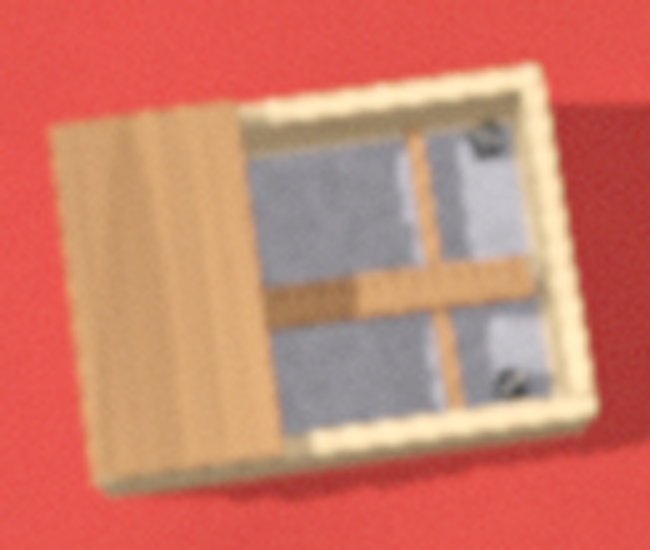

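The crop confirms it: the cover is on the left, the wooden stick runs along the tray centre at crop row ~290, and the dice are at (490,138) and (512,383). Next, poses by plane intersection.

```bash
cat >> h.py <<'E'
def onplane(name,uv,z,pose=None):
    p=bot.camera_params(name); f=240/np.tan(np.radians(p['fov_y'])/2)
    uv=np.atleast_2d(uv).astype(float)
    D=np.stack([(uv[:,0]-p['cx'])/f,-(uv[:,1]-p['cy'])/f,-np.ones(len(uv))],-1)
    if name=='wrist':
        T=p['T_tool_cam'];Rw=R.from_rotvec(pose[1]).as_matrix();D=D@(Rw@T[:3,:3]).T;o=Rw@T[:3,3]+pose[0]
    else: D=D@R.from_rotvec(p['rotation']).as_matrix().T;o=p['xyz']
    return o+D*((z-o[2])/D[:,2])[:,None]
E
python3 - <<'E'
from h import *
c=lambda a:np.array(a)/5.+[250,200]
cov=onplane('top',c([(50,128),(237,103),(283,457),(97,480)]),.0885)
print('cover',cov.round(4),cov.mean(0)); e=lambda a,b:(np.linalg.norm(b-a),np.degrees(np.arctan2(*(b-a)[1::-1])))
print(e(cov[0],cov[1]),e(cov[3],cov[2]),e(cov[3],cov[0]),e(cov[2],cov[1]))
rim=onplane('top',c([(540,65),(598,412)]),.074); print('rim',rim,e(rim[1],rim[0]))
st=onplane('top',c([(265,307),(530,278)]),.042); print('stick',st,e(st[0],st[1]))
z=np.load('top0.npz');P=cloud('top',z['d'])
m=(P[...,2]>.075)&(P[...,2]<.11);m[:200]=0;m[310:]=0;m[:,:250]=0;m[:,390:]=0
print(np.median(P[...,2][m]), np.percentile(P[...,2][m],[10,90]))
q=P[225:295,270:300]; print('cover z',np.median(q[...,2]))
E
```

```text
cover [[0.586  0.1913 0.0885]
 [0.5992 0.0977 0.0885]
 [0.4211 0.0733 0.0885]
 [0.4096 0.1638 0.0885]] [0.50397095 0.13150884 0.0885    ]
(np.float64(0.09453108944936013), np.float64(-81.96086395998992)) (np.float64(0.09124883920252617), np.float64(-82.75519120561337)) (np.float64(0.17847540864819236), np.float64(8.84205402471067)) (np.float64(0.17972462006094791), np.float64(7.787277242352732))
rim [[ 0.62336066 -0.05604789  0.074     ]
 [ 0.44557341 -0.08235207  0.074     ]] (np.float64(0.17972260156479394), np.float64(8.416034718782184))
stick [[ 0.50331446  0.08395046  0.042     ]
 [ 0.51885007 -0.0520546   0.042     ]] (np.float64(0.1368894857571837), np.float64(-83.48345273463003))
0.08980814197228781 [0.08153176 0.09322671]
cover z 0.09010789398061725
```

```bash
cat >> h.py <<'E'
def delta(pos,Rt):
    s=bot.read_state();R0=R.from_rotvec(s['tcp_rot'])
    return R0.inv().apply(np.array(pos)-s['tool_pos'])*1000,(R0.inv()*Rt).as_rotvec(degrees=True)
def Rtool(yaw,pitch=0):  # yaw of tool y in deg (tray y); pitch: stick open end up, deg
    y=np.array([np.cos(np.radians(yaw)),np.sin(np.radians(yaw)),0]);z=np.array([0,0,-1.]);x=np.cross(y,z)
    M=R.from_matrix(np.stack([x,y,z],1))
    return M*R.from_euler('y',pitch,degrees=True)
E
python3 - <<'E'
from h import *
np.set_printoptions(suppress=True,precision=2)
print(delta([.504,.1315,.20],Rtool(8.2)))
E
```

```text
(array([-432.84, -384.48,   -7.06]), array([-0.11,  0.06, 62.62]))
```

Emit:
arm_command(targets="-43 -38 -1 0 0 6 0;-86 -77 -1 0 0 13 0;-130 -115 -2 0 0 19 0;-160 -142 -3 0 0 25 0;-190 -169 -4 0 0 31 0;-220 -196 -4 0 0 37 0;-250 -222 -5 0 0 43 0;-280 -249 -5 0 0 49 0;-310 -276 -6 0 0 55 0;-340 -302 -7 0 0 62.6 0", newtons=60)

```text
time: 0.93
tool_pos: [0.4251, 0.2717, 0.1992]
tcp_rot: [-2.053, -2.378, 0.001]
wrist_force: [1.2, -0.1, 0.2]
width: 0.001
```

```bash
python3 - <<'E'
from h import *
np.set_printoptions(suppress=True,precision=3)
s=bot.read_state();print(s['time'],s['tool_pos'],s['q'],s['width'],s['wrist_force'])
print(delta([.504,.1315,.20],Rtool(8.2)))
E
```

```text
0.9333 [0.425 0.272 0.199] [ 0.519 -0.065  1.953 -0.     1.254  0.373] 0.001316835498798112 [ 1.159 -0.062  0.21 ]
(array([-150.215,   57.681,   -0.747]), array([-0.024,  0.011,  0.17 ]))
```

Emit:
arm_command(targets="-38 14 0 0 0 0 0;-76 29 0 0 0 0 0;-113 43 0 0 0 0 0;-150 58 0 0 0 0 0;-150 58 0 0 0 0 0;-150 58 0 0 0 0 0")

```text
time: 1.43
tool_pos: [0.5053, 0.1322, 0.1991]
tcp_rot: [-2.052, -2.378, 0.001]
wrist_force: [-0.9, -0.7, 0.3]
width: -0.003
```

```bash
python3 - <<'E'
from h import *
np.set_printoptions(suppress=True,precision=4)
s=bot.read_state();print(s['time'],s['tool_pos'],s['q'],s['wrist_force'],s['joint_vel'])
im,d=bot.read_camera('wrist'); cv2.imwrite('pics/w1.png',im); np.savez('w1.npz',im=im,d=d,p=s['tool_pos'],r=s['tcp_rot'])
E
```

```text
1.4333 [0.5053 0.1322 0.1991] [ 0.2082 -0.0295  1.9193  0.0001  1.2528  0.0616] [-0.9088 -0.6781  0.2775] [ 0.054  -0.0094  0.0126  0.0191  0.0066  0.0107]
```

View pics/w1.png

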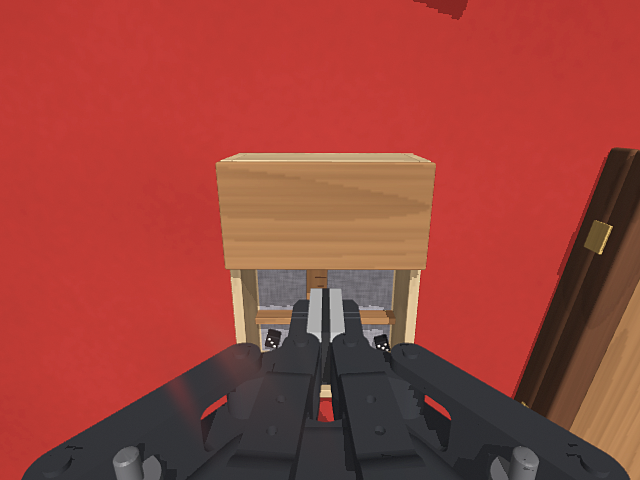

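The wrist view shows the cover with corners at about (216,163), (436,163), (427,269) and (224,269), square to the tool. The stick emerges at (317,280) and the dice are at (273,340) and (381,343).

```bash
python3 - <<'E'
from h import *
np.set_printoptions(suppress=True,precision=4)
z=np.load('w1.npz');pose=(z['p'],z['r']);P=cloud('wrist',z['d'],pose)
print('cover z',np.median(P[175:260,230:420,2]),'table',np.median(P[50:120,100:300,2]), 'rim', P[300,240],P[300,412])
zc=np.median(P[175:260,230:420,2])
C=onplane('wrist',[(216,163),(436,163),(427,269),(224,269)],zc,pose);print(C,C.mean(0))
print([np.linalg.norm(C[i]-C[(i+1)%4]) for i in range(4)], np.degrees(np.arctan2(*(C[0]-C[1])[1::-1])))
for v in (272,278,285):
  row=z['im'][v,285:350];print(v,P[v,300:336:4].round(3)[:, [0,1,2]].tolist()[3:6])
s=bot.read_state();print(delta([C.mean(0)[0],C.mean(0)[1],zc+.012],Rtool(8.2)))
E
```

```text
cover z 0.08854917646888542 table -0.001272318770062203 rim [0.4353 0.0366 0.073 ] [0.6    0.0608 0.0725]
[[0.4101 0.1666 0.0885]
 [0.5861 0.1927 0.0885]
 [0.6008 0.1009 0.0885]
 [0.4219 0.0743 0.0885]] [0.5047 0.1337 0.0885]
[np.float64(0.1779541278325439), np.float64(0.09300569588827846), np.float64(0.18087900032018847), np.float64(0.09308276230615603)] -171.56249171702498
272 [[0.501, 0.062, 0.041], [0.505, 0.062, 0.039], [0.509, 0.063, 0.042]]
278 [[0.502, 0.055, 0.04], [0.506, 0.056, 0.042], [0.51, 0.056, 0.041]]
285 [[0.503, 0.047, 0.041], [0.507, 0.047, 0.04], [0.511, 0.048, 0.041]]
(array([-0.0051,  0.2531, 98.4955]), array([-0.0761, -0.0307,  0.3121]))
```

Emit:
arm_command(targets="0 0 35 0 0 0 0;0 0 70 0 0 0 0;0 0 95 0 0 0 0;0 0 105 0 0 0 0;0 0 108 0 0 0 0;0 0 110 0 0 0 0;0 0 112 0 0 0 0;0 0 113 0 0 0 0;0 0 113 0 0 0 0")

```text
time: 2.23
tool_pos: [0.506, 0.1347, 0.0881]
tcp_rot: [2.046, 2.382, 0.003]
wrist_force: [0.4, -0.7, -0.3]
width: -0.002
```

Emit:
arm_command(targets="0 0 1 0 0 0 0;0 0 2 0 0 0 0;0 0 3 0 0 0 0;0 0 3 0 0 0 0")

```text
time: 2.57
tool_pos: [0.5048, 0.1341, 0.0836]
tcp_rot: [-2.048, -2.382, -0.0]
wrist_force: [-0.4, -0.6, -0.8]
width: -0.001
```

Emit:
arm_command(targets="0 0 1 0 0 0 0;0 0 2 0 0 0 0;0 0 2 0 0 0 0")

```text
time: 2.82
tool_pos: [0.5047, 0.1341, 0.0813]
tcp_rot: [-2.047, -2.382, 0.001]
wrist_force: [-0.3, 0.6, -0.5]
width: -0.005
```

```bash
python3 - <<'E'
from h import *
np.set_printoptions(suppress=True,precision=4)
s=bot.read_state()
im,d=bot.read_camera('wrist'); cv2.imwrite('pics/w2.png',im)
print(s['tool_pos'],s['wrist_force'],s['joint_torque'])
P=cloud('wrist',d,(s['tool_pos'],s['tcp_rot'])); print(P[20:400:20,260].round(4))
E
```

```text
[0.5047 0.1341 0.0813] [-0.3345  0.5607 -0.5406] [ -0.0083 -37.2679 -33.0368  -0.0003  -0.04     0.    ]
[[ 0.4406  0.2686 -0.0011]
 [ 0.4415  0.2573 -0.0021]
 [ 0.4427  0.2452 -0.0014]
 [ 0.444   0.2329 -0.001 ]
 [ 0.4453  0.2202 -0.0003]
 [ 0.4463  0.2071 -0.0015]
 [ 0.4475  0.1935 -0.0022]
 [ 0.4488  0.1794 -0.0022]
 [ 0.459   0.175   0.053 ]
 [ 0.4654  0.1715  0.0876]
 [ 0.4666  0.1616  0.0889]
 [ 0.4677  0.1512  0.0894]
 [ 0.4686  0.1399  0.0889]
 [ 0.4695  0.1279  0.0876]
 [ 0.4708  0.1164  0.0885]
 [ 0.472   0.1045  0.0893]
 [ 0.4732  0.0912  0.0888]
 [ 0.4828  0.1418  0.1698]
 [ 0.4839  0.1381  0.1741]]
```

View pics/w2.png

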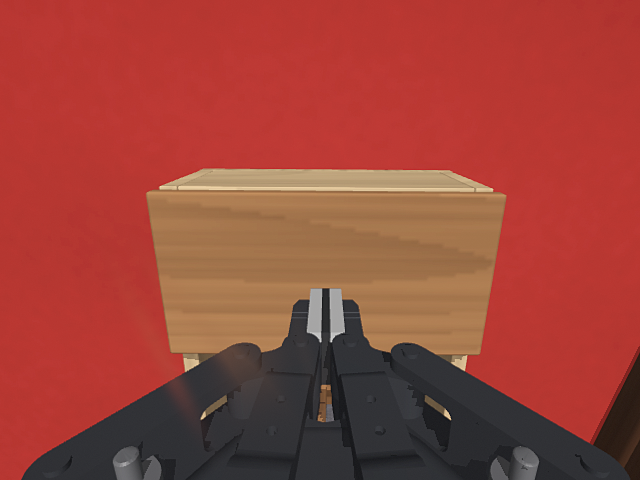

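```bash
python3 - <<'E'
from h import *
np.set_printoptions(suppress=True,precision=4)
s=bot.read_state()
im,d=bot.read_camera('wrist')
P=cloud('wrist',d,(s['tool_pos'],s['tcp_rot']));
Rt=R.from_rotvec(s['tcp_rot'])
for u in (314,318,325,336): 
  for v in range(276,345,6): print(u,v,P[v,u], (Rt.inv().apply(P[v,u]-s['tool_pos'])*1000).round(1))
im,d=bot.read_camera('scene');cv2.imwrite('pics/s2.png',cv2.resize(im[150:310,240:420],None,fx=4,fy=3.7))
E
```

```text
314 276 [0.4979 0.1353 0.0893] [ 2.2 -6.6 -7.9]
314 282 [0.4984 0.1312 0.0878] [-2.  -6.6 -6.4]
314 288 [0.4976 0.1441 0.1209] [ 10.9  -5.5 -39.6]
314 294 [0.4977 0.1451 0.1284] [ 11.8  -5.3 -47. ]
314 300 [0.4979 0.1443 0.1322] [ 11.1  -5.2 -50.8]
314 306 [0.498  0.1448 0.1378] [ 11.5  -5.  -56.5]
314 312 [0.4982 0.1447 0.1422] [ 11.4  -4.8 -60.9]
314 318 [0.4983 0.1451 0.1471] [ 11.8  -4.7 -65.7]
314 324 [0.4985 0.1443 0.1498] [ 10.9  -4.6 -68.5]
314 330 [0.4986 0.1445 0.1539] [ 11.1  -4.5 -72.6]
314 336 [0.4986 0.1457 0.1593] [ 12.3  -4.3 -77.9]
314 342 [0.4987 0.146  0.1631] [ 12.6  -4.2 -81.7]
318 276 [0.5    0.1355 0.0889] [ 2.  -4.4 -7.5]
318 282 [0.5005 0.1319 0.0886] [-1.6 -4.5 -7.2]
318 288 [0.4993 0.1448 0.1218] [ 11.3  -3.7 -40.5]
318 294 [0.4994 0.1449 0.1275] [ 11.4  -3.6 -46.1]
318 300 [0.4994 0.1456 0.1341] [ 12.1  -3.5 -52.7]
318 306 [0.4995 0.1453 0.1384] [ 11.8  -3.4 -57. ]
318 312 [0.4998 0.1443 0.1411] [ 10.8  -3.4 -59.7]
318 318 [0.4998 0.145  0.1466] [ 11.5  -3.2 -65.3]
318 324 [0.4999 0.1447 0.1501] [ 11.1  -3.2 -68.7]
318 330 [0.4999 0.1449 0.1542] [ 11.3  -3
[... 623 characters left out ...]
 [0.5025 0.144  0.156 ] [ 10.1  -0.7 -74.6]
325 342 [0.503  0.1406 0.1545] [  6.7  -0.7 -73.1]
336 276 [0.5095 0.1367 0.0883] [ 1.8  5.1 -6.9]
336 282 [0.51   0.1333 0.0885] [-1.7  5.2 -7.2]
336 288 [0.507  0.146  0.1219] [ 11.4   4.1 -40.5]
336 294 [0.5067 0.1467 0.1289] [ 12.1   3.9 -47.6]
336 300 [0.5068 0.1456 0.132 ] [ 11.    3.8 -50.6]
336 306 [0.5065 0.1464 0.1383] [ 11.8   3.6 -57. ]
336 312 [0.5064 0.1461 0.1424] [ 11.5   3.5 -61. ]
336 318 [0.5065 0.1451 0.145 ] [ 10.5   3.4 -63.7]
336 324 [0.5062 0.1458 0.1503] [ 11.3   3.3 -69. ]
336 330 [0.5062 0.1454 0.1535] [ 10.9   3.2 -72.2]
336 336 [0.5058 0.1468 0.1593] [ 12.3   3.  -77.9]
336 342 [0.5057 0.147  0.163 ] [ 12.6   2.9 -81.7]
```

View pics/s2.png

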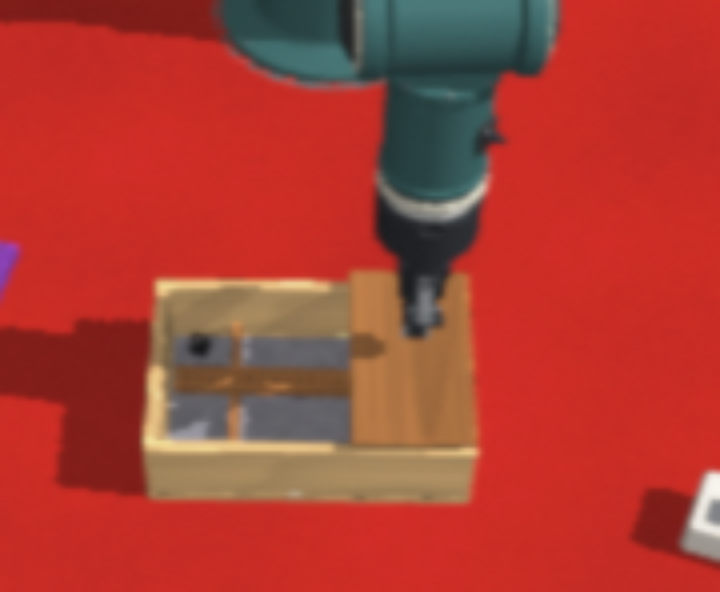

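```bash
python3 - <<'E'
from h import *
np.set_printoptions(suppress=True,precision=4)
s=bot.read_state()
im,d=bot.read_camera('scene');P=cloud('scene',d)
p=bot.camera_params('scene');f=240/np.tan(np.radians(p['fov_y'])/2)
for h in (0,.02,.04):
  c=R.from_rotvec(p['rotation']).inv().apply(s['tool_pos']+[0,0,h]-p['xyz']);print(h,p['cx']+f*c[0]/-c[2],p['cy']-f*c[1]/-c[2])
for v in range(222,246,2): print(v,P[v,340:352:3].round(3).tolist())
im,d=bot.read_camera('top');P=cloud('top',d);print('cover top cam',np.median(P[230:250,270:280,2]))
print(s['time'],s['tool_pos'])
E
```

```text
0 342.90527271879967 247.04911145267002
0.02 343.28313783874535 243.14592760529803
0.04 343.66923697096854 239.15768995956165
222 [[0.526, 0.12, 0.225], [0.541, 0.129, 0.245], [0.541, 0.138, 0.246], [0.538, 0.146, 0.245]]
224 [[0.525, 0.12, 0.215], [0.542, 0.13, 0.238], [0.539, 0.138, 0.236], [0.538, 0.146, 0.236]]
226 [[0.524, 0.121, 0.205], [0.544, 0.13, 0.231], [0.544, 0.139, 0.232], [0.543, 0.147, 0.233]]
228 [[0.525, 0.121, 0.197], [0.545, 0.131, 0.224], [0.547, 0.139, 0.227], [0.522, 0.147, 0.198]]
230 [[0.524, 0.122, 0.187], [0.522, 0.13, 0.187], [0.55, 0.14, 0.222], [0.517, 0.148, 0.183]]
232 [[0.523, 0.122, 0.176], [0.519, 0.131, 0.173], [0.555, 0.141, 0.22], [0.448, 0.146, 0.089]]
234 [[0.521, 0.123, 0.164], [0.561, 0.133, 0.217], [0.558, 0.142, 0.214], [0.555, 0.15, 0.213]]
236 [[0.535, 0.124, 0.172], [0.563, 0.134, 0.21], [0.562, 0.142, 0.211], [0.567, 0.151, 0.218]]
238 [[0.513, 0.123, 0.135], [0.518, 0.132, 0.144], [0.509, 0.141, 0.134], [0.472, 0.149, 0.089]]
240 [[0.515, 0.124, 0.128], [0.515, 0.133, 0.13], [0.507, 0.142, 0.121], [0.478, 0.15, 0.087]]
242 [[0.494, 0.123, 0.092], [0.493, 0.133, 0.092], [0.49, 0.142, 0.09], [0.486, 0.151, 0.087]]
244 [[0.503, 0.124, 0.092], [0.497, 0.133, 0.087], [0.502, 0.143, 0.096], [0.495, 0.152, 0.088]]
cover top cam 0.4694622502406975
2.9667 [0.5048 0.1342 0.0815]
```

Both the scene and wrist depths put the real fingertips at z ≈ 0.12, about 39 mm short of the reported TCP, and there is no contact yet. I'll keep going down step by step, guided by force.

Emit:
arm_command(targets="0 0 4 0 0 0 0;0 0 8 0 0 0 0;0 0 12 0 0 0 0;0 0 16 0 0 0 0;0 0 20 0 0 0 0;0 0 24 0 0 0 0;0 0 26 0 0 0 0;0 0 26 0 0 0 0")

```text
time: 3.73
tool_pos: [0.5042, 0.1341, 0.0547]
tcp_rot: [-2.047, -2.382, 0.002]
wrist_force: [0.6, 0.1, 1.1]
width: -0.003
```

```bash
python3 - <<'E'
from h import *
np.set_printoptions(suppress=True,precision=4)
s=bot.read_state()
im,d=bot.read_camera('wrist'); cv2.imwrite('pics/w3.png',im)
print(s['tool_pos'],s['wrist_force'])
P=cloud('wrist',d,(s['tool_pos'],s['tcp_rot'])); print(P[250:310:4,318].round(4),P[230:290:10,260].round(4), P[20:60:10,260])
E
```

```text
[0.5042 0.1341 0.0547] [0.5773 0.0878 1.1192]
[[0.4965 0.1597 0.0885]
 [0.4968 0.158  0.089 ]
 [0.497  0.1561 0.0889]
 [0.4973 0.1542 0.0889]
 [0.4977 0.1517 0.0875]
 [0.4979 0.1502 0.0883]
 [0.4981 0.1489 0.0898]
 [0.4985 0.1464 0.0886]
 [0.4987 0.1446 0.0889]
 [0.499  0.1424 0.0884]
 [0.4989 0.1445 0.0966]
 [0.499  0.1446 0.1005]
 [0.499  0.1448 0.1043]
 [0.4991 0.1448 0.1078]
 [0.4991 0.1452 0.1117]] [[0.4705 0.165  0.0885]
 [0.471  0.1606 0.089 ]
 [0.4713 0.1556 0.088 ]
 [0.4719 0.1515 0.0895]
 [0.4722 0.1462 0.0884]
 [0.4726 0.141  0.0877]] [[ 0.4454  0.2628 -0.0004]
 [ 0.4457  0.2579 -0.0016]
 [ 0.4462  0.2527 -0.0015]
 [ 0.4467  0.2473 -0.0013]]
```

View pics/w3.png

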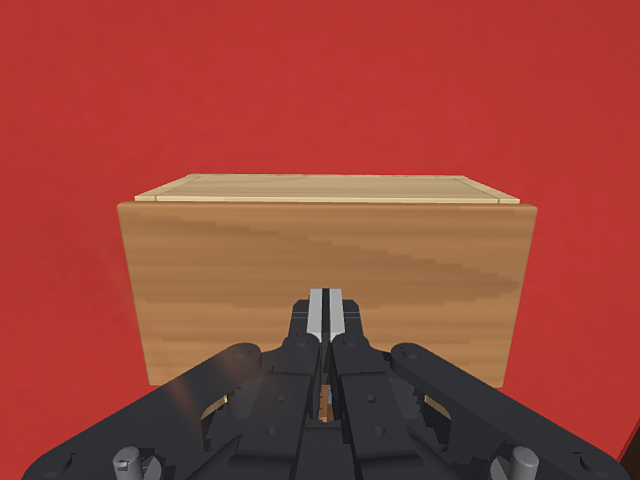

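The cover and fingertips are close now, with tips at row 288 and about 6 mm of gap.

Emit:
arm_command(targets="0 0 2 0 0 0 0;0 0 4 0 0 0 0;0 0 6 0 0 0 0;0 0 7 0 0 0 0;0 0 8 0 0 0 0;0 0 8 0 0 0 0")

```text
time: 4.28
tool_pos: [0.5053, 0.1344, 0.0485]
tcp_rot: [2.047, 2.382, 0.001]
wrist_force: [-2.2, -0.2, 5.0]
width: 0.001
```

Contact, at tip height ≈ 0.0885. Pressing further.

Emit:
arm_command(targets="0 0 1 0 0 0 0;0 0 2 0 0 0 0;0 0 3 0 0 0 0;0 0 4 0 0 0 0;0 0 4 0 0 0 0")

```text
time: 4.7
tool_pos: [0.5053, 0.1343, 0.0446]
tcp_rot: [2.047, 2.382, 0.001]
wrist_force: [-2.2, -0.2, 5.6]
width: -0.004
```

Emit:
arm_command(targets="0 0 1 0 0 0 0;0 0 2 0 0 0 0;0 0 3 0 0 0 0;0 0 3 0 0 0 0;0 0 3 0 0 0 0")

```text
time: 5.12
tool_pos: [0.5055, 0.1344, 0.044]
tcp_rot: [2.047, 2.383, 0.001]
wrist_force: [-8.2, -3.1, 21.3]
width: 0.0
```

Emit:
arm_command(targets="0 0 1 0 0 0 0;0 0 2 0 0 0 0;0 0 2 0 0 0 0;0 0 2 0 0 0 0")

```text
time: 5.45
tool_pos: [0.5056, 0.1344, 0.0439]
tcp_rot: [2.047, 2.383, 0.001]
wrist_force: [-13.0, -3.8, 32.5]
width: -0.001
```

```bash
python3 - <<'E'
from h import *
np.set_printoptions(suppress=True,precision=4)
s=bot.read_state()
im,d=bot.read_camera('wrist'); cv2.imwrite('pics/w4.png',im)
print(s['tool_pos'],s['wrist_force'])
P=cloud('wrist',d,(s['tool_pos'],s['tcp_rot'])); print(np.median(P[240:280,200:280,2]),np.median(P[240:280,370:450,2]), np.median(P[20:100,100:400,2]))
E
```

```text
[0.5056 0.1344 0.0439] [-13.0355  -3.7558  32.5293]
0.0805944513950459 0.08055026122341732 -0.001243650940679776
```

View pics/w4.png

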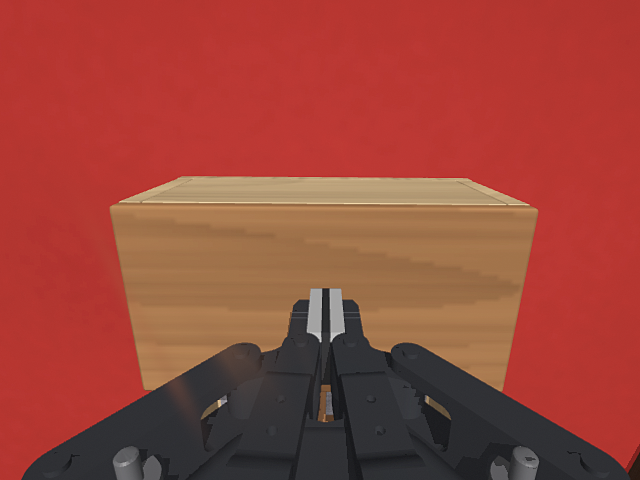

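The cover top now measures 0.0818 m above the table, its front edge is flush with the rim in the picture (row ~205), and force rose to 32 N at a hard stop, so it is home. Next I lift, open the fingers and hover over the stick.

Emit:
arm_command(targets="0 0 -20 0 0 0 0;0 0 -60 0 0 0 0;0 0 -100 0 0 0 0;-35 -3 -115 0 0 0 0.5;-75 -6 -125 0 0 0 1;-114 -9 -125 0 0 0 1;-114 -9 -125 0 0 0 1;-114 -9 -125 0 0 0 1;-114 -9 -125 0 0 0 1;-114 -9 -125 0 0 0 1")

```text
time: 6.33
tool_pos: [0.5127, 0.021, 0.163]
tcp_rot: [-2.046, -2.383, 0.0]
wrist_force: [-0.8, -0.5, 0.2]
width: 0.971
```

```bash
python3 - <<'E'
from h import *
np.set_printoptions(suppress=True,precision=4)
s=bot.read_state();print(s['time'],s['tool_pos'],s['wrist_force'],s['width'])
im,d=bot.read_camera('wrist'); cv2.imwrite('pics/w5.png',im); np.savez('w5.npz',im=im,d=d,p=s['tool_pos'],r=s['tcp_rot'])
E
```

```text
6.3333 [0.5127 0.021  0.163 ] [-0.8333 -0.5386  0.2022] 0.9712337181051091
```

View pics/w5.png

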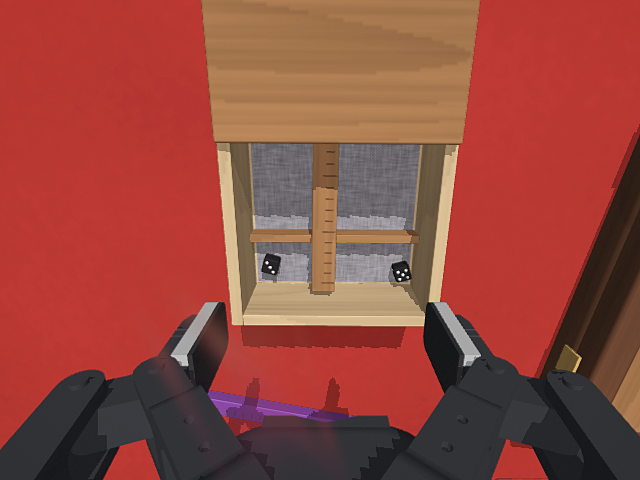

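The wrist view shows the wooden stick from (326,143) to its open end at (322,292), the rib at row 237, and dice at (271,264) and (401,272).

```bash
python3 - <<'E'
from h import *
np.set_printoptions(suppress=True,precision=4)
z=np.load('w5.npz');pose=(z['p'],z['r']);P=cloud('wrist',z['d'],pose)
L=onplane('wrist',[(313.5,155),(311,280)],.042,pose);Rr=onplane('wrist',[(338.5,155),(334.5,280)],.042,pose)
print(L,Rr,(Rr-L));M=(L+Rr)/2;print('mid',M,np.degrees(np.arctan2(*(M[1]-M[0])[1::-1])))
print('end',onplane('wrist',[(322,291)],.042,pose), P[285,322],P[200,325])
C=onplane('wrist',[(215,142),(463,143)],.082,pose);print('cover edge',C,np.linalg.norm(C[1]-C[0]),np.degrees(np.arctan2(*(C[1]-C[0])[1::-1])))
Fr=onplane('wrist',[(233,326),(446,324)],.074,pose);print('far rim',Fr,np.linalg.norm(Fr[1]-Fr[0]),np.degrees(np.arctan2(*(Fr[1]-Fr[0])[1::-1])))
rib=onplane('wrist',[(252,231),(418,234)],.028,pose);print('rib',rib)
Rt=R.from_rotvec(pose[1]); 
for u,v in ((210,310),(222,305),(437,310),(450,320),(200,340)): print(u,v,(Rt.inv().apply(P[v,u]-pose[0])*1000).round(1))
c=(C.mean(0)+Fr.mean(0))/2; d=(Fr.mean(0)-C.mean(0))[:2];print('gap',np.linalg.norm(d),d/np.linalg.norm(d))
E
```

```text
[[ 0.4941  0.0723  0.042 ]
 [ 0.508  -0.041   0.042 ]] [[ 0.5147  0.0755  0.042 ]
 [ 0.5296 -0.0377  0.042 ]] [[0.0206 0.0032 0.    ]
 [0.0217 0.0033 0.    ]]
mid [[ 0.5044  0.0739  0.042 ]
 [ 0.5188 -0.0393  0.042 ]] -82.76332094110853
end [[ 0.5198 -0.0507  0.042 ]] [ 0.519  -0.0452  0.0406] [0.5095 0.0355 0.0395]
cover edge [[0.4242 0.0743 0.082 ]
 [0.5993 0.1005 0.082 ]] 0.17704763321206723 8.505870854392024
far rim [[ 0.446  -0.0799  0.074 ]
 [ 0.6291 -0.0496  0.074 ]] 0.1856012939159172 9.378528153153727
rib [[ 0.447  -0.0064  0.028 ]
 [ 0.6006  0.0143  0.028 ]]
210 310 [ 11.2 -44.9 -59. ]
222 305 [ 10.2 -41.9 -53.4]
437 310 [ 11.9  42.  -60.2]
450 320 [ 11.6  44.8 -66.8]
200 340 [ 11.5 -42.  -79.1]
gap 0.15437212644486428 [ 0.1674 -0.9859]
```

```bash
python3 - <<'E'
from h import *
np.set_printoptions(suppress=True,precision=2)
print(delta([.511,.0215,-.023],Rtool(7.3)))
z=np.load('w5.npz');pose=(z['p'],z['r']);P=cloud('wrist',z['d'],pose);Rt=R.from_rotvec(pose[1])
for u,v in ((60,380),(100,375),(30,430),(560,380)): print(u,v,(Rt.inv().apply(P[v,u]-pose[0])*1000).round(1))
E
```

```text
(array([  0.35,  -1.42, 186.01]), array([-0.06, -0.03,  1.43]))
60 380 [-211.4 -314.6  164.9]
100 375 [ 12.4 -63.9 -97.1]
30 430 [  12.   -69.3 -115.2]
560 380 [ 12.8  63.8 -99.5]
```

Emit:
arm_command(targets="0 -1 35 0 0 1.4 0.55;0 -1.5 70 0 0 1.4 0.5;0 -1.5 100 0 0 1.4 0.5;0 -1.5 125 0 0 1.4 0.5;0 -1.5 140 0 0 1.4 0.5;0 -1.5 150 0 0 1.4 0.5;0 -1.5 155 0 0 1.4 0.5;0 -1.5 155 0 0 1.4 0.5")

```text
time: 7.05
tool_pos: [0.5109, 0.0207, 0.0076]
tcp_rot: [-2.074, -2.358, 0.002]
wrist_force: [-0.5, 1.1, -0.7]
width: 0.497
```

```bash
python3 - <<'E'
from h import *
np.set_printoptions(suppress=True,precision=4)
s=bot.read_state();print(s['time'],s['tool_pos'],s['wrist_force'],s['width'])
im,d=bot.read_camera('wrist'); cv2.imwrite('pics/w6.png',im)
print(delta([.511,.0215,-.023],Rtool(7.3)))
E
```

```text
7.05 [0.5109 0.0207 0.0076] [-0.4888  1.1309 -0.7347] 0.49682962503649647
(array([ 1.0707, -0.7251, 31.6985]), array([-0.0029, -0.0012,  0.0135]))
```

View pics/w6.png

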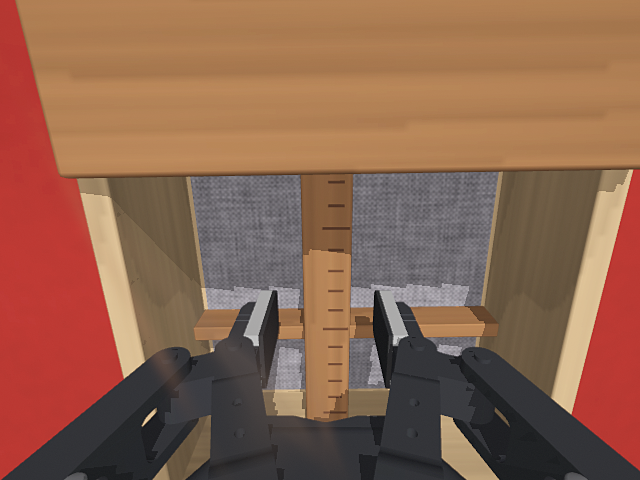

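The stick (cols 303–351) lies centred between the pads (265 and 388) and parallel to the tool, with the rib behind at row 323. Continuing the descent.

Emit:
arm_command(targets="1 0 8 0 0 0 0.5;1 0 15 0 0 0 0.5;1 0 21 0 0 0 0.5;1 0 26 0 0 0 0.5;1 0 29 0 0 0 0.5;1 0 31 0 0 0 0.5;1 0 31 0 0 0 0.5")

```text
time: 7.68
tool_pos: [0.511, 0.0209, -0.023]
tcp_rot: [-2.076, -2.357, 0.001]
wrist_force: [-0.8, 0.4, -0.1]
width: 0.501
```

```bash
python3 - <<'E'
from h import *
np.set_printoptions(suppress=True,precision=4)
s=bot.read_state();print(s['time'],s['tool_pos'],s['wrist_force'],s['width'])
im,d=bot.read_camera('wrist'); cv2.imwrite('pics/w7.png',im)
P=cloud('wrist',d,(s['tool_pos'],s['tcp_rot']));Rt=R.from_rotvec(s['tcp_rot'])
for u in (262,266,270,385,390): print(u,[(Rt.inv().apply(P[v,u]-s['tool_pos'])*1000).round(0).tolist() for v in range(286,306,4)])
E
```

```text
7.6833 [ 0.511   0.0209 -0.023 ] [-0.7619  0.4266 -0.0552] 0.5012192415500727
262 [[7.0, -30.0, -30.0], [11.0, -28.0, -42.0], [11.0, -27.0, -46.0], [12.0, -26.0, -50.0], [11.0, -26.0, -53.0]]
266 [[7.0, -28.0, -30.0], [12.0, -26.0, -43.0], [11.0, -25.0, -46.0], [11.0, -25.0, -49.0], [12.0, -24.0, -54.0]]
270 [[7.0, -26.0, -31.0], [11.0, -24.0, -42.0], [11.0, -24.0, -46.0], [12.0, -23.0, -50.0], [11.0, -23.0, -52.0]]
385 [[7.0, 27.0, -30.0], [11.0, 25.0, -43.0], [11.0, 25.0, -46.0], [11.0, 24.0, -49.0], [11.0, 23.0, -53.0]]
390 [[8.0, 29.0, -31.0], [11.0, 27.0, -42.0], [11.0, 27.0, -45.0], [12.0, 26.0, -51.0], [12.0, 25.0, -54.0]]
```

View pics/w7.png

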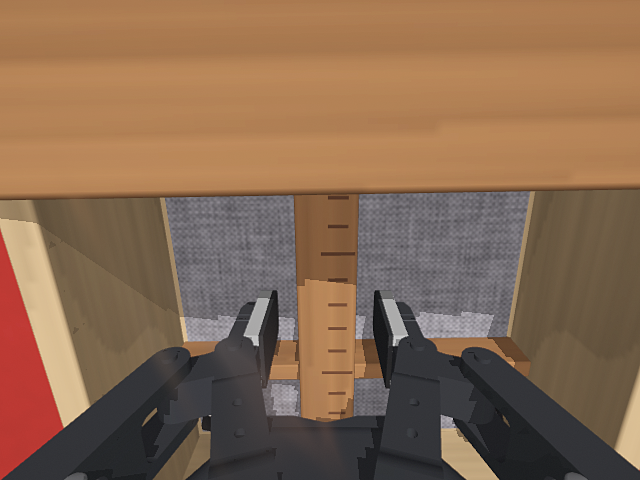

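The pads straddle the stick, with tips about 18 mm above the table. Closing.

Emit:
arm_command(targets="0 0 0 0 0 0 0;0 0 0 0 0 0 0;0 0 0 0 0 0 0;0 0 0 0 0 0 0;0 0 0 0 0 0 0;0 0 0 0 0 0 0", newtons=60)

```text
time: 8.23
tool_pos: [0.512, 0.0209, -0.022]
tcp_rot: [2.076, 2.357, 0.001]
wrist_force: [-0.0, 0.1, 3.3]
width: 0.247
```

```bash
python3 - <<'E'
from h import *
np.set_printoptions(suppress=True,precision=4)
s=bot.read_state();print(s['time'],s['tool_pos'],s['wrist_force'],s['torque'],s['width']*85)
im,d=bot.read_camera('wrist'); cv2.imwrite('pics/w8.png',im)
E
```

```text
8.2333 [ 0.512   0.0209 -0.022 ] [-0.0014  0.1304  3.2613] [-0.0326 -0.0232  0.0408] 21.018655896866473
```

View pics/w8.png

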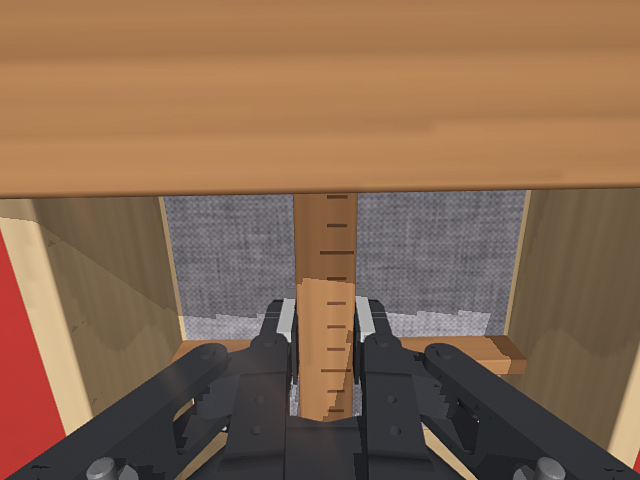

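```bash
cat > traj.py <<'E'
import numpy as np
m=np.array([39.,-57.]) # stick mid in tool (x,z) ; z down
mid0=np.array([-3.,35.])
def Ry(t,v):# tool turn by -t(deg) about y, on (x,z)
    a=np.radians(-t);return np.array([np.cos(a)*v[0]+np.sin(a)*v[1],-np.sin(a)*v[0]+np.cos(a)*v[1]])
def shift(mid,t):
    dm=np.array([-(mid[0]-mid0[0]),-(mid[1]-mid0[1])]);return dm+m-Ry(t,m)
def world(mid,t,v): # tool pt -> tray (x,z)
    w=Ry(t,np.asarray(v,float)-m);return np.array([mid[0]-w[0],mid[1]-w[1]])
obs={'rib-60':(-64,-56,8,28),'rib60':(56,64,8,28),'floor':(-125,125,0,8),'wallC':(-125,-115,0,74),'wallO':(115,125,0,74),'cover':(-125,-30,74,82)}
def dist(poly,b):
    d=1e9
    for p in poly:
        dx=max(b[0]-p[0],0,p[0]-b[1]);dz=max(b[2]-p[1],0,p[1]-b[3]);d=min(d,np.hypot(dx,dz))
    return d
def box(x0,x1,z0,z1,n=60):
    return [(x,z) for x in np.linspace(x0,x1,n) for z in np.linspace(z0,z1,12)]
parts={'stick':box(39-110,39+110,-64,-50),'finger':box(-12,12,-111,-38),'body':box(-43,43,-180,-111),'cam':box(43,110,-215,-150)}
def check(mid,t):
    out={}
    for k,b in parts.items():
        pts=[world(mid,t,v) for v in b]
        ob={o:q for o,q in obs.items() if not(k!='stick' and o.startswith('rib60x'))}
        dd={o:dist(pts,q) for o,q in ob.items()};o=min(dd,key=dd.get);out[k]=(o,round(float(dd[o]),1))
    return out
def ends(mid,t):
    a=np.radians(t);u=np.array([np.cos(a),np.sin(a)]);return (mid+110*u).round(0),(mid-110*u).round(0)
if __name__=='__main__':
    piv=np.array([-58.,35.])
    seq=[]
    seq.append((mid0+[0,4],0))
    for i,t in enumerate([3,6,9,12,15,18,20,21]):
        a=np.radians(t);u=np.array([np.cos(a),np.sin(a)])
        mid=piv+[0,5]+55*u+ [t*0.35,0]
        seq.append((mid,t))
    mid,t=seq[-1];a=np.radians(t);u=np.array([np.cos(a),np.sin(a)])
    for s in range(15,125,15): seq.append((mid+u*s,t))
    for mid,t in seq:
        sh=shift(mid,t);print(f"{sh[0]:.1f} 0 {sh[1]:.1f} 0 {-t} 0 | ends",*ends(mid,t),check(mid,t))
E
python3 traj.py
```

```text
0.0 0 -4.0 0 0 0 | ends [107.  39.] [-113.   39.] {'stick': ('wallC', 2.0), 'finger': ('rib60', 8.0), 'body': ('cover', 25.5), 'cam': ('cover', 50.0)}
-3.9 0 -10.0 0 -3 0 | ends [108.  49.] [-112.   37.] {'stick': ('wallC', 2.8), 'finger': ('rib60', 6.1), 'body': ('cover', 25.7), 'cam': ('cover', 50.0)}
-7.5 0 -15.1 0 -6 0 | ends [108.  57.] [-111.   34.] {'stick': ('wallC', 3.7), 'finger': ('rib60', 6.1), 'body': ('cover', 25.6), 'cam': ('cover', 48.8)}
-10.9 0 -20.4 0 -9 0 | ends [108.  66.] [-109.   31.] {'stick': ('rib-60', 3.5), 'finger': ('rib60', 10.3), 'body': ('cover', 25.8), 'cam': ('cover', 47.4)}
-14.0 0 -25.8 0 -12 0 | ends [108.  74.] [-108.   29.] {'stick': ('rib-60', 3.0), 'finger': ('rib60', 15.6), 'body': ('cover', 26.1), 'cam': ('cover', 45.6)}
-16.8 0 -31.3 0 -15 0 | ends [107.  83.] [-106.   26.] {'stick': ('rib-60', 1.7), 'finger': ('rib60', 20.7), 'body': ('cover', 26.5), 'cam': ('cover', 43.7)}
-19.3 0 -36.8 0 -18 0 | ends [105.  91.] [-104.   23.] {'stick': ('rib-60', 1.0), 'finger': ('rib60', 25.7), 'body': ('cover', 27.1), 'cam': ('cover', 41.5)}
-20.8 0 -4
[... 850 characters left out ...]
.5), 'finger': ('wallO', 8.7), 'body': ('cover', 79.8), 'cam': ('cover', 60.6)}
-91.6 0 -69.4 0 -21 0 | ends [173. 126.] [-32.  47.] {'stick': ('cover', 17.3), 'finger': ('wallO', 8.6), 'body': ('wallO', 81.6), 'cam': ('cover', 66.0)}
-105.6 0 -74.7 0 -21 0 | ends [187. 131.] [-18.  53.] {'stick': ('cover', 17.7), 'finger': ('wallO', 9.9), 'body': ('wallO', 81.6), 'cam': ('cover', 72.9)}
-119.6 0 -80.1 0 -21 0 | ends [201. 137.] [-4. 58.] {'stick': ('wallO', 20.7), 'finger': ('wallO', 16.3), 'body': ('wallO', 81.6), 'cam': ('cover', 82.1)}
-133.6 0 -85.5 0 -21 0 | ends [215. 142.] [10. 63.] {'stick': ('wallO', 20.7), 'finger': ('wallO', 28.6), 'body': ('wallO', 81.7), 'cam': ('cover', 92.7)}
```

Emit:
arm_command(targets="0 0 -2 0 0 0 0;0 0 -4 0 0 0 0;-4 0 -11 0 -3 0 0;-7.5 0 -17 0 -6 0 0;-11 0 -23 0 -9 0 0;-14 0 -29.5 0 -12 0 0;-17 0 -36 0 -15 0 0;-19.5 0 -42 0 -18 0 0;-21.5 0 -48.5 0 -21 0 0;-21.5 0 -48.5 0 -21 0 0")

```text
time: 9.12
tool_pos: [0.5143, 0.0009, 0.0263]
tcp_rot: [1.878, 2.137, -0.349]
wrist_force: [-0.4, 0.6, 0.3]
width: 0.245
```

Emit:
arm_command(targets="0 0 0 0 0 0 0;0 0 0 0 0 0 0;0 0 0 0 0 0 0")

```text
time: 9.37
tool_pos: [0.5138, -0.0008, 0.0257]
tcp_rot: [1.882, 2.136, -0.349]
wrist_force: [-0.1, 1.2, -0.6]
width: 0.245
```

```bash
python3 - <<'E'
from h import *
np.set_printoptions(suppress=True,precision=4)
s=bot.read_state();print(s['time'],s['tool_pos'],s['tcp_rot'],s['wrist_force'],s['torque'],s['width']*85,(Rtool(7.3).inv()*R.from_rotvec(s['tcp_rot'])).as_rotvec(degrees=True))
im,d=bot.read_camera('wrist'); cv2.imwrite('pics/w9.png',im)
P=cloud('wrist',d,(s['tool_pos'],s['tcp_rot']));print(P[180:420:15,325].round(3), 'cover',np.median(P[20:120,300:400,2]))
im,d=bot.read_camera('scene');cv2.imwrite('pics/s9.png',cv2.resize(im[150:310,240:420],None,fx=4,fy=3.7))
E
```

```text
9.3667 [ 0.5138 -0.0008  0.0257] [ 1.8825  2.1359 -0.3488] [-0.0562  1.2103 -0.6424] [ 0.1573 -0.0109 -0.0051] 20.824133403842012 [  0.0517 -20.9514   0.081 ]
[[ 0.502  0.089  0.08 ]
 [ 0.504  0.075  0.065]
 [ 0.504  0.07   0.066]
 [ 0.505  0.064  0.067]
 [ 0.505  0.06   0.07 ]
 [ 0.506  0.054  0.072]
 [ 0.507  0.049  0.074]
 [ 0.508  0.043  0.076]
 [ 0.508  0.038  0.078]
 [ 0.509  0.032  0.08 ]
 [ 0.51   0.026  0.083]
 [ 0.511  0.021  0.086]
 [ 0.511  0.014  0.088]
 [ 0.512  0.007  0.09 ]
 [ 0.513  0.     0.093]
 [ 0.514 -0.007  0.095]] cover 0.08070893956935407
```

View pics/w9.png

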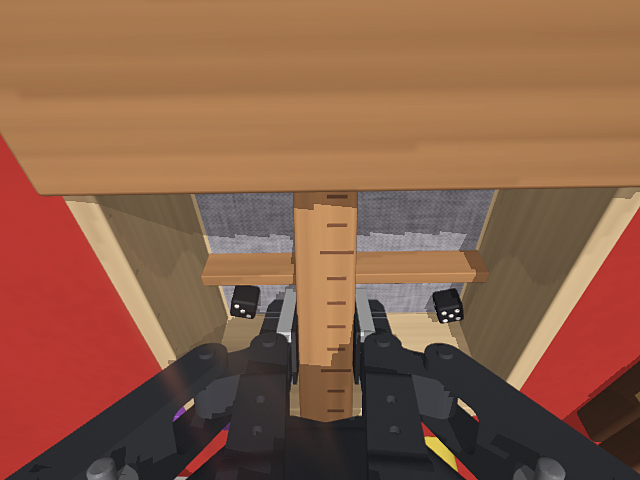

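View pics/s9.png

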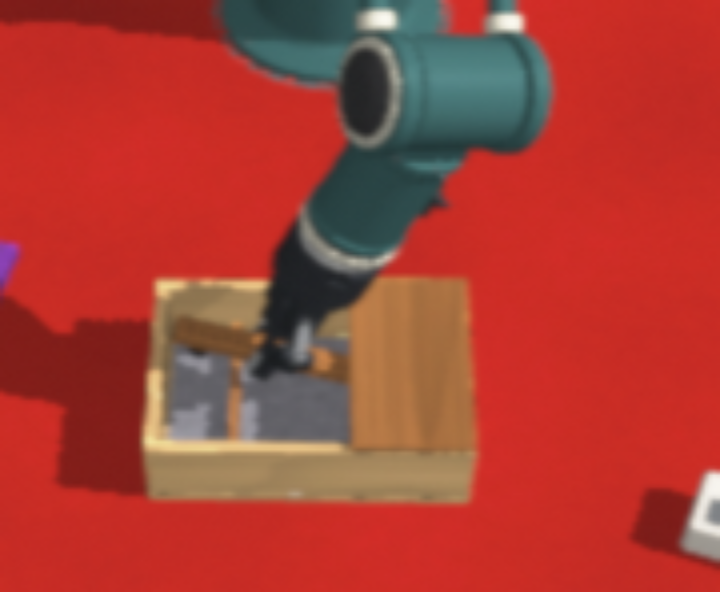

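The stick is tilted about 20°, with its top 11 mm below the cover underside at the edge. The open end is at about 0.10 m, the cover is still home, and both dice are unmoved. Now sliding out along its axis.

Emit:
arm_command(targets="-12 0 0 0 0 0 0;-25 0 0 0 0 0 0;-38 0 0 0 0 0 0;-51 0 0 0 0 0 0;-64 0 0 0 0 0 0;-77 0 0 0 0 0 0;-90 0 0 0 0 0 0;-103 0 0 0 0 0 0;-115 0 0 0 0 0 0;-115 0 0 0 0 0 0")

```text
time: 10.3
tool_pos: [0.5287, -0.1096, 0.069]
tcp_rot: [1.883, 2.132, -0.348]
wrist_force: [-0.6, 0.2, -0.1]
width: 0.244
```

```bash
python3 - <<'E'
from h import *
np.set_printoptions(suppress=True,precision=4)
s=bot.read_state();print(s['time'],s['tool_pos'],s['wrist_force'],s['q'],s['width']*85)
im,d=bot.read_camera('wrist'); cv2.imwrite('pics/w10.png',im)
P=cloud('wrist',d,(s['tool_pos'],s['tcp_rot']));print(P[120:300:12,325].round(3))
E
```

```text
10.3 [ 0.5287 -0.1096  0.069 ] [-0.5956  0.1976 -0.1312] [ 0.0057  0.1025  2.093  -0.4541  0.9497  0.1499] 20.753857893105014
[[ 0.516 -0.012  0.098]
 [ 0.516 -0.016  0.1  ]
 [ 0.517 -0.019  0.101]
 [ 0.517 -0.022  0.102]
 [ 0.517 -0.026  0.104]
 [ 0.518 -0.03   0.105]
 [ 0.518 -0.033  0.108]
 [ 0.519 -0.037  0.108]
 [ 0.519 -0.041  0.11 ]
 [ 0.52  -0.045  0.111]
 [ 0.52  -0.049  0.113]
 [ 0.521 -0.053  0.115]
 [ 0.521 -0.057  0.117]
 [ 0.522 -0.061  0.118]
 [ 0.522 -0.066  0.12 ]]
```

View pics/w10.png

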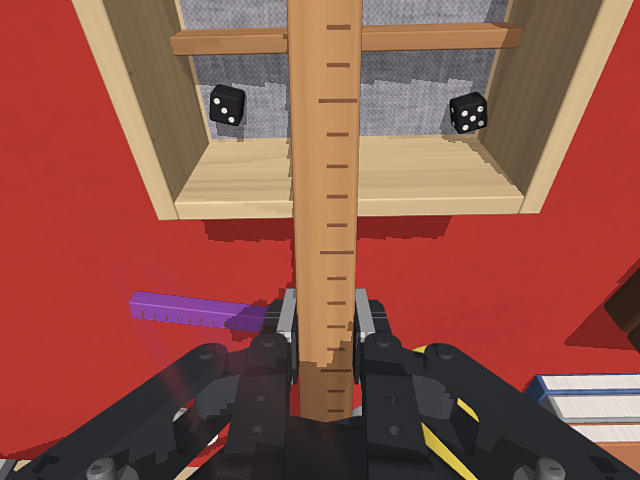

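Emit:
arm_command(targets="-4 0 -10 0 0 0 0;-9 0 -23 0 0 0 0;-14 0 -37 0 0 0 0;-20 0 -52 0 0 0 0;-26 0 -67 0 0 0 0;-32 0 -82 0 0 0 0;-37 0 -97 0 0 0 0;-42 0 -110 0 0 0 0;-46 0 -121 0 0 0 0;-46 0 -121 0 0 0 0")

```text
time: 11.18
tool_pos: [0.5296, -0.1062, 0.2002]
tcp_rot: [1.879, 2.133, -0.344]
wrist_force: [0.1, 0.5, -0.5]
width: 0.243
```

Emit:
arm_command(targets="0 0 0 0 2 0 0;0 0 0 0 5 0 0;0 0 0 0 8 0 0;0 0 0 0 11 0 0;0 0 0 0 14 0 0;0 0 0 0 17 0 0;0 0 0 0 19 0 0;0 0 0 0 21 0 0;0 0 0 0 21 0 0;0 0 0 0 21 0 0")

```text
time: 12.02
tool_pos: [0.5272, -0.1069, 0.1958]
tcp_rot: [-2.077, -2.355, 0.002]
wrist_force: [0.4, -0.1, -1.2]
width: 0.247
```

Emit:
arm_command(targets="0 0 0 0 0 0 0;0 0 0 0 0 0 0;0 0 0 0 0 0 0;0 0 0 0 0 0 0;0 0 0 0 0 0 0;0 0 0 0 0 0 0")

```text
time: 12.52
tool_pos: [0.5278, -0.1062, 0.1968]
tcp_rot: [2.076, 2.358, -0.0]
wrist_force: [-0.1, 0.9, -0.5]
width: 0.249
```

```bash
python3 - <<'E'
from h import *
np.set_printoptions(suppress=True,precision=4)
s=bot.read_state();print(s['time'],s['tool_pos'],s['wrist_force'],s['joint_vel'],s['width']*85)
im,d=bot.read_camera('wrist'); cv2.imwrite('pics/w11.png',im)
P=cloud('wrist',d,(s['tool_pos'],s['tcp_rot']));print(P[0:300:15,325].round(3))
im,d=bot.read_camera('scene');cv2.imwrite('pics/s11.png',im)
P=cloud('scene',d);
im,d=bot.read_camera('top');cv2.imwrite('pics/t11.png',im);
P=cloud('top',d);print('cover z',np.median(P[228:290,272:298,2]))
E
```

```text
12.5167 [ 0.5278 -0.1062  0.1968] [-0.1484  0.9003 -0.5438] [-0.002   0.0023  0.0005  0.0015 -0.001   0.0002] 21.13582872104191
[[ 0.513  0.006  0.26 ]
 [ 0.513  0.002  0.259]
 [ 0.514 -0.002  0.259]
 [ 0.514 -0.005  0.259]
 [ 0.515 -0.009  0.259]
 [ 0.515 -0.014  0.259]
 [ 0.516 -0.018  0.258]
 [ 0.516 -0.022  0.261]
 [ 0.517 -0.026  0.259]
 [ 0.517 -0.031  0.259]
 [ 0.518 -0.035  0.259]
 [ 0.519 -0.04   0.26 ]
 [ 0.519 -0.045  0.259]
 [ 0.52  -0.05   0.259]
 [ 0.521 -0.055  0.259]
 [ 0.521 -0.06   0.26 ]
 [ 0.522 -0.065  0.26 ]
 [ 0.523 -0.071  0.26 ]
 [ 0.523 -0.077  0.259]
 [ 0.524 -0.083  0.26 ]]
cover z 0.08236570572685031
```

View pics/s11.png

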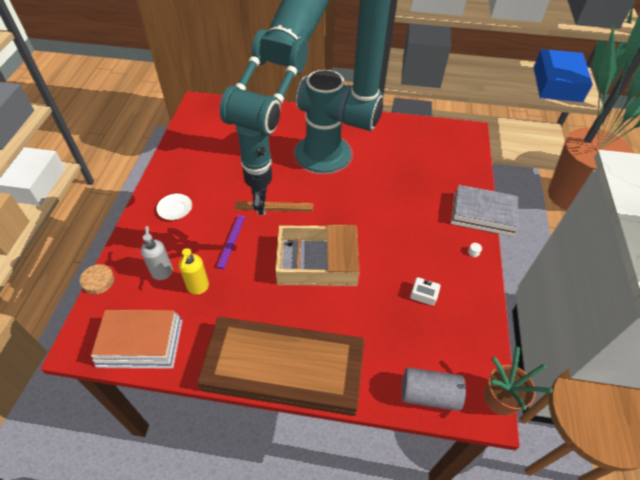

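View pics/w11.png

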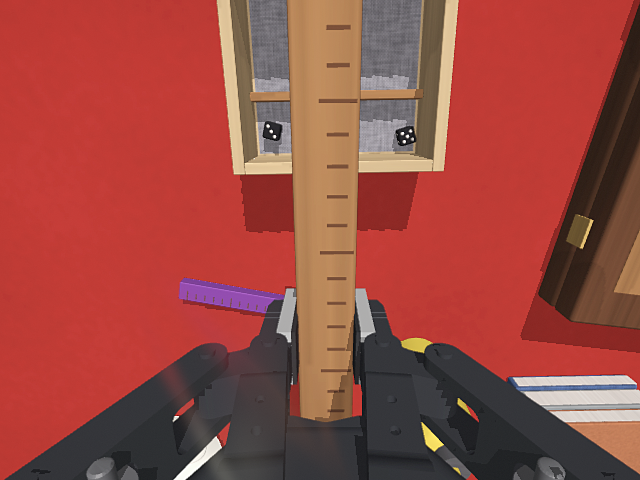

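The stick is level at z ≈ 0.25 m, the cover is home, the dice are in the tray and everything else is in place. Handing in.

```bash
python3 -c "
from workcell import bot
print(bot.finish_job())"
```

```text
the job is handed in; nothing more can be done
None
```

I pressed the cover fully home, then brought the wooden stick out through the opening. The job was handed in at about 12.7 s with the stick held still in the gripper.

**What I did**
- **Cover:** pressed down with shut fingers until it hit a hard stop at about 32 N.
- **Grip:** took the stick at 60 N, a little toward the open end from its middle.
- **Removal:** tilted the open end up about 21°, slid the stick out along its own axis, then lifted and levelled it.

**Last checks**
- **Cover:** its top measured about 0.082 m before and after the stick came out, against 0.082 m for fully home.
- **Stick:** the visible part is level at about 0.25 m (the open end is hidden by the gripper). The gripper reads 21 mm open on a stick 22 mm wide.
- **Stillness and contact:** joint speeds are near zero and the wrist force is about 1 N.
- **Other objects:** the dice are still in their corners, and nothing else on the table looks moved in the pictures.

**What disagreed:** the real fingertips sat about 38 mm behind the reported tool point. I found this from the depth pictures when the expected contact with the cover did not come. Contact then confirmed it, and I allowed for it in every later move. The wrist camera also reads about 1.2 mm low in height, within its stated accuracy.

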